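# Tip the wide gauge plate out of its pocket and into the dish

## Task

Two dark grey metal holders each keep a flat aluminium film gauge plate lying flush in a pocket. Press down the wide (35 mm) plate's end beside the thumb notch so that it tips up and stays leaning in its pocket, then take it by the raised end, lift it out and set it gently down, lying flat, in the white porcelain dish. Leave the narrow (16 mm) plate lying as it is.

Things in the scene. Friction and masses are not known exactly. Their poses are not given: they have to be found in the camera images.
- wide_plate: The plate to move: aluminium, 80 x 35 x 10 mm, 0.08 kg. Origin: centre of its underside; x along its length, z up. It lies flush in wide_holder, axes as the holder's; its +x end hangs over a well. Press 8 to 20 mm from that end (a few N), 20 to 22 mm down: it turns over the ledge's edge and stays leaning at 30 to 50 degrees when let go, its -x end raised, top corner 12 to 30 mm above the holder.
- narrow_plate: The plate to leave alone: aluminium, 80 x 16 x 10 mm, flush in a second dark grey block of the same outer size and form (pocket 19 mm wide, notch 14 mm wide). Origin: centre of its underside; x along its length, z up.
- wide_holder: Dark grey metal block fixed to the bench, 128 x 76 x 42 mm high. Origin on the bench under the plate's centre; x along its length, -58 to +70 mm. Its pocket, 38 mm wide, runs from x = -41.5 to +43.5 mm: up to x = +3 a ledge 10 mm deep carries the plate, beyond it is a well 36 mm deep. A thumb notch, 24 mm wide, 14 mm deep, through the end wall at +x marks the end to press.
- dish: Round white porcelain dish, loose, 0.45 kg, 168 mm across the rim and 18 mm high, with a flat inner floor about 144 mm across and 5 mm above the bench. Origin at the centre of its underside.
There are look-alikes about, which are no part of the job. Leave any red or turquoise look-alike of the wide_plate alone.

How it is judged:
By the outcome, as a careful person would: the job done as asked, in the order asked, and still so for the second after the job is handed in, with the robot touching nothing.
It also fails if it takes over 48 s, if anything falls off the work surface, if the arm or the gripper's body presses on something with over 40 N, if the wrist force passes 120 N, or if a joint passes its speed limit or range.

## Robot

A 7-joint arm with a two-finger parallel gripper is mounted at the origin on the work surface. World frame = base frame: x ahead of the robot, y to its left, z up, the work surface at z = 0. Lengths are in m, angles in rad, forces in N, time in s.
With the tool pointing down it reaches from about 0.4 to 0.875 m from the base axis. Payload 19.3 kg.
Tool frame: the origin (TCP) lies at the centre of the arm's flange, where the gripper is bolted on; the fingertips stand 173 mm ahead of it and the grasp point (between the pads) lies 155 mm ahead of it; z points along the fingers, y is the line along which they close (so a half turn about z gives the same grasp; the last joint's range is limited). The gripper opens to 85 mm and grips with 20 to 120 N. Pads are 22 mm wide; open, the fingers measure 114 mm over their backs; the gripper's body (76 mm by 85 mm) begins 54 mm behind the grasp point. The pads swing forward as they close: fully open they stand 13 mm farther back than shut.
Start: joints at [-1.318, 0.521, -0.036, 1.599, 0.021, 1.021, -0.113], TCP at [0.198, 0.593, 0.405] pointing down, gripper open.
Joint ranges: [-2.91, 2.91], [-0.3, 2.13], [-1.5, 1.42], [0.17, 2.43], [-1.26, 4.41], [0.16, 1.93], [-2.52, 2.52]. Speed limits (rad/s): [1.89, 1.89, 2.39, 2.39, 3.01, 3.01, 3.01].

## Interface

Orientations are given as a unit quaternion [x, y, z, w].
In Python, from workcell import status, viewer, order, outline_of, tip_of gives the robot as it stands.
- The arm moves only by the tool servo_tool, never from a script. Its argument "moves" is a list of rows, each a list of 3 entries, a list of its own where there are three numbers: the finger opening in m, from 0 to 0.0854, then the shift along the tool's x, y, z in m, then the turn, a rotation vector about the tool's x, y, z in degrees. In form: [[jaw, [tx, ty, tz], [wx, wy, wz]], ...]. A call has 1 to 20 rows; each row shifts and turns the commanded pose from where the row before left it, along the tool's axes as they then stand; what a row does not reach is not made up. A row lasts 1/8 s, in which the tool goes at most 62.5 mm and 10.7 degrees, less where a joint would pass 70% of its speed; a pose out of reach is approached as far as the arm can. A call is refused whole if a number of a shift passes 0.0625 or a number of a turn 10.7, either way. A call with a gripper value outside its range is refused whole. The fingers move at their own pace and stop on an object; "grip_force" is the grip in N (left out, the last holds). Time passes only in rows, so rows that do not move let the fingers close. It gives the time, the measured TCP pose, the force, the opening and the grip force at its end, in the units of the state.
- status.sense(): the state, without advancing time (a new reading comes with each control period).
- viewer.capture(name): name is "scene" or "top"; returns (picture, depth): 420x560x3 uint8, blue, green, red; 420x560 float32, m along the optical axis (not along the pixel's ray), 0 where there is no reading.
- viewer.calibration(name): a dict with "fx", "fy", "cx", "cy" (pixels), "k1" (the pictures are not rectified: a ray, as slopes to the right and down, at radius r is drawn at 1 + k1 r^2 times it, then the intrinsics apply), "position" and "orientation" of the camera in the world. Camera axes: x right, y down, z forward; pixel columns grow to the right and rows downward; lengths in m; the calibration is good to about 2 mm. A picture is of the moment at which its call begins. calibration takes no time and is no camera call.
- order.job_done(): hands the job in; it is judged then, once.
Trained networks look in the newest picture that a camera, given by its name, has taken for a name from the list of things; names that differ only in an ending like _2 or _b are one class to them, and where a whole thing is asked for, a point or a joint stands for the part that bears it (a point fixed in the world has none). Each returns a list of dicts, best first, with "conf" (0 to 1); they miss things now and then, are a little off and sometimes report something else, mostly with a low value. They report only what shows in the picture. A call takes as long as a camera call. They do not tell look-alikes from the thing itself.
- outline_of(camera, thing): "pixels" (420x560 bool, what is visible of it) and "location" ([row, column] in pixels, amid what is visible of it).
- tip_of(camera, thing): "location" ([row, column] in pixels: a listed point, or the origin of a listed thing).
The state is a dict: "clock": time; "joint_positions": joint angles; "qvel": joint speeds; "tau": joint torques, N m; "eef_pos": TCP position; "tcp_rot": TCP orientation; "wrist_force": force on the tool from outside, world axes, zero at the start; "wrist_torque": the same for the moment, N m; "gripper_width": opening from 0.0 (shut) to 1.0 (fully open); "grasp_force": force on a finger pad.
Only numpy, scipy, OpenCV 4.12 (cv2) and the standard library are available. Lean on these libraries where they do the work, as an engineer would, in place of code of your own. Each camera call takes 0.05 s, during which the arm holds its last target. There are 200 camera calls.

## Working session

There is one attempt and no reset: what is moved stays moved. The work goes in short steps, Python scripts to look and compute and a tool call to move; the robot and the scene stay as the last step left them, time stands still between calls to the robot, and variables do not carry over. Pictures are saved under pics/ and viewed, at most 10 in all, crops included, and the job is handed in when it is done.

Besides the shell and the picture viewer there is one more tool, called after "Request:" by a JSON object that holds its "name" and its "arguments", one argument or row to a line. servo_tool: Moves the arm, as the interface text tells. Its arguments: {"type":"object","properties":{"moves":{"type":"array"},"grip_force":{"type":"number"}},"required":["moves"]}

```bash
mkdir -p pics; ls; cat > h.py <<'E'
import numpy as np, cv2
from scipy.spatial.transform import Rotation as R
from workcell import status, viewer, order, outline_of, tip_of
def cal(n):
    c=viewer.calibration(n); K=np.array([[c['fx'],0,c['cx']],[0,c['fy'],c['cy']],[0,0,1.]])
    return c,K,np.array([c['k1'],0,0,0,0.]),np.array(c['position']),R.from_quat(c['orientation'])
def cloud(n,depth):
    c,K,D,p,r=cal(n); h,w=depth.shape
    v,u=np.mgrid[:h,:w]; s=cv2.undistortPoints(np.stack([u,v],-1).reshape(-1,1,2).astype(float),K,D).reshape(-1,2)
    P=np.c_[s,np.ones(len(s))]*depth.reshape(-1,1)
    return (r.apply(P)+p).reshape(h,w,3)
def plane(n,uv,z):
    c,K,D,p,r=cal(n); s=cv2.undistortPoints(np.array(uv,float).reshape(-1,1,2),K,D).reshape(-1,2)
    d=r.apply(np.c_[s,np.ones(len(s))]); return p+d*((z-p[2])/d[:,2])[:,None]
def proj(n,X):
    c,K,D,p,r=cal(n); X=r.inv().apply(np.atleast_2d(X)-p); return cv2.projectPoints(X,np.zeros(3),np.zeros(3),K,D)[0].reshape(-1,2)
E
python3 - <<'E'
from h import *
print(status.sense())
for n in("top","scene"):
    a,d=viewer.capture(n); cv2.imwrite(f"pics/{n}0.png",a); np.save(n+"0.npy",d)
    print(viewer.calibration(n))
    for t in("wide_plate","narrow_plate","wide_holder","dish"):
        C=cloud(n,d)
        for o in outline_of(n,t)[:4]:
            m=o['pixels']&(d>0); print(n,t,round(o['conf'],2),np.round(o['location']),np.median(C[m],0).round(3),m.sum())
E
```

```text
pics
{'clock': 0.0, 'joint_positions': array([-1.31822682,  0.52203474, -0.03633079,  1.59999517,  0.02120733,
        1.0210662 , -0.11279431]), 'qvel': array([ 2.42221143e-04,  5.10323726e-04,  2.16052364e-03, -2.42188676e-04,
       -4.67576606e-05, -4.89565125e-04, -4.87917236e-04]), 'tau': array([ 6.08799946e-04, -9.27097034e+01,  1.98023580e+00, -3.69919503e+01,
        1.78528775e-02,  8.21766676e-03, -4.49898678e-07]), 'eef_pos': array([0.19822504, 0.59259429, 0.40411725]), 'tcp_rot': array([ 1.60683979e-01,  9.87005748e-01, -5.56994665e-04, -4.86979466e-05]), 'wrist_force': array([-0.70134722, -0.40027493,  1.50364939]), 'wrist_torque': array([ 0.01955917, -0.0307557 , -0.04334721]), 'grasp_force': 0.0, 'gripper_width': 1.0013188310881178}
{'fx': 513.3859209429338, 'fy': 513.3859209429338, 'cx': 277.2932819649924, 'cy': 211.53482502206, 'k1': -0.15942111338340226, 'position': array([0.32848449, 0.05572308, 1.34656157]), 'orientation': array([-0.69610024,  0.71664391, -0.02680313,  0.03387553])}
top wide_plate 0.73 [196. 208.] [0.484 0.246 0.041] 422
top wide_plate 0.67 [256.
[... 232 characters left out ...]
 207.] [0.483 0.246 0.042] 398
top dish 0.67 [199. 306.] [ 0.471 -0.008  0.005] 3267
{'fx': 412.6488212464215, 'fy': 412.6488212464215, 'cx': 276.6393194743135, 'cy': 210.57232073413098, 'k1': -0.031350491583168646, 'position': array([1.0932943 , 0.04758582, 0.58357136]), 'orientation': array([ 0.65240667,  0.62538625, -0.29525546, -0.30997062])}
scene wide_plate 0.85 [194. 383.] [0.343 0.323 0.01 ] 417
scene wide_plate 0.83 [226. 365.] [0.486 0.249 0.043] 444
scene wide_plate 0.81 [266. 445.] [0.571 0.399 0.01 ] 737
scene narrow_plate 0.51 [244. 123.] [ 0.522 -0.216  0.042] 287
scene wide_holder 0.7 [237. 367.] [0.507 0.249 0.04 ] 2218
scene dish 0.87 [236. 235.] [ 0.468 -0.007  0.006] 3861
```

```bash
python3 - <<'E'
from h import *
a=cv2.imread("pics/top0.png"); b=cv2.imread("pics/scene0.png")
c1=cv2.resize(a[140:300,130:290],(600,600),interpolation=2)
cv2.imwrite("pics/c1.png",c1)
cv2.imwrite("pics/c2.png",cv2.resize(b[180:300,310:470],(800,600),interpolation=2))
E
```

```text
(no output)
```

View pics/top0.png

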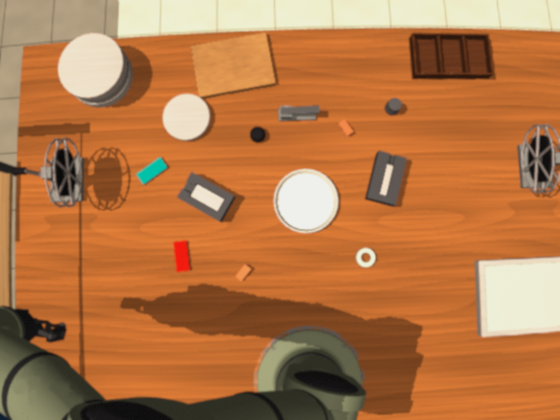

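View pics/c1.png

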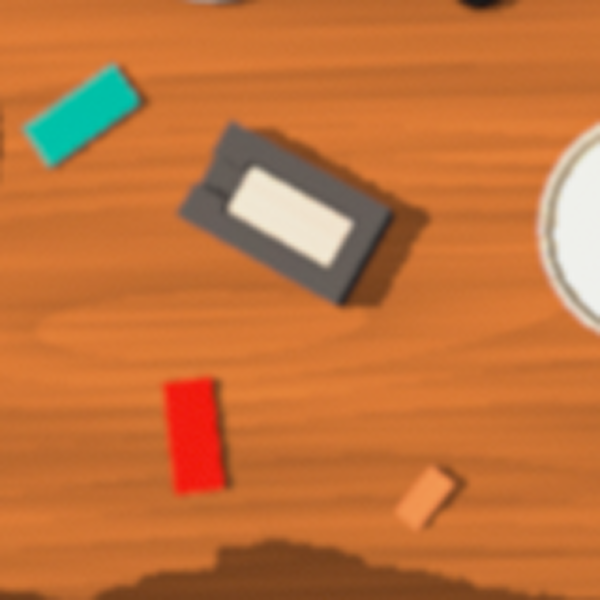

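View pics/c2.png

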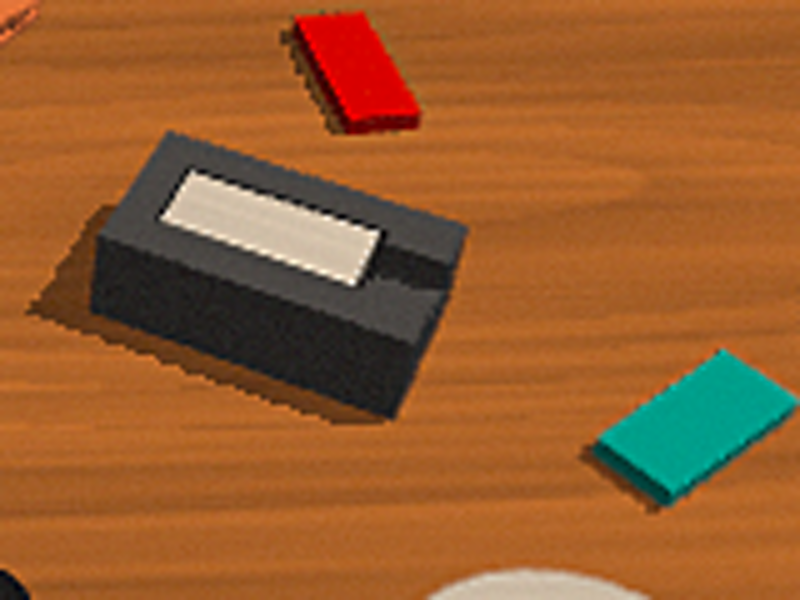

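Aluminium candidates: (196,208) in the dark block with the wide notch is wide_plate. (178,384) is the narrow one, and (256,178) and (169,150) are the red and turquoise look-alikes. The crop confirms the notch is on the upper-left side. Next I measure the poses precisely.

```bash
python3 - <<'E'
from h import *
for n,(r,c) in (("top",(196,208)),("scene",(226,365))):
    a=cv2.imread(f"pics/{n}0.png"); g=a.min(2); m=(g>110).astype(np.uint8)
    _,l=cv2.connectedComponents(m); q=(l==l[r,c])
    # upscaled contour at half level
    s=4; gu=cv2.resize(g,None,fx=s,fy=s,interpolation=cv2.INTER_CUBIC); mu=(gu>120)&cv2.resize(cv2.dilate(q.astype(np.uint8),np.ones((5,5))),None,fx=s,fy=s,interpolation=0).astype(bool)
    ct=max(cv2.findContours(mu.astype(np.uint8),0,1)[0],key=cv2.contourArea).reshape(-1,2)
    X=plane(n,(ct+.5)/s-.5,.042)[:,:2]
    (cx,cy),wh,ang=cv2.minAreaRect((X*1000).astype(np.float32)); print(n,cx,cy,wh,ang)
    M=cv2.moments((X*1000).astype(np.float32)); print(M['m10']/M['m00'],M['m01']/M['m00'], .5*np.degrees(np.arctan2(2*M['mu11'],M['mu20']-M['mu02'])),M['m00'])
    d=np.load(n+"0.npy"); C=cloud(n,d); print('z',np.median(C[q],0))
    C=cloud(n,d); w=(C[...,2]>.034)&(C[...,2]<.05)&(np.hypot(C[...,0]-.484,C[...,1]-.246)<.09)
    P=(C[w][:,:2]*1000).astype(np.float32); print('block',cv2.minAreaRect(P))
    # dish rim
    w=(C[...,2]>.012)&(C[...,2]<.025)&(np.hypot(C[...,0]-.471,C[...,1]+.008)<.1); P=(C[w][:,:2]*1000).astype(np.float32); print('dish',cv2.minEnclosingCircle(P),len(P))
    print('obj near dish z', np.median(C[(np.hypot(C[...,0]-.471,C[...,1]+.008)<.05)],0))
E
```

```text
top 483.1924133300781 247.12054443359375 (83.80733489990234, 38.37036895751953) 59.025814056396484
483.1146300645133 246.96207380159763 59.15357834068506 3066.8744939321186
z [0.4832667  0.24679458 0.04125814]
block ((486.6727600097656, 252.5543975830078), (130.73863220214844, 76.29145812988281), 59.13663864135742)
dish ((470.62823486328125, -7.471181392669678), 83.48554229736328) 454
obj near dish z [ 0.47094417 -0.00787608  0.00459104]
scene 484.2018737792969 248.80484008789062 (80.47882080078125, 36.415443420410156) 59.02110290527344
484.565867739614 248.77212698094485 59.08330487591008 2681.734478804283
z [0.48546381 0.24921919 0.04256906]
block ((488.1615905761719, 253.1646728515625), (128.86758422851562, 79.6574478149414), 59.13355255126953)
dish ((470.19073486328125, -6.307417392730713), 85.65672302246094) 672
obj near dish z [ 0.47343195 -0.00797261  0.00555107]
```

```bash
cat >> h.py <<'E'
PC=np.array([.4838,.2479,0]); YAW=59.1
H=R.from_euler('z',YAW,degrees=True)
def hw(x,y,z): return PC+H.apply([x,y,z])
def need(pos,rot):
    s=status.sense(); r0=R.from_quat(s['tcp_rot']); 
    print('t',round(s['clock'],2),'rotvec',np.degrees((r0.inv()*rot).as_rotvec()).round(2),'shift after turn mm',(rot.inv().apply(pos-s['eef_pos'])*1e3).round(1),'shift before turn',(r0.inv().apply(pos-s['eef_pos'])*1e3).round(1))
    print('F',np.round(s['wrist_force'],1),'w',round(s['gripper_width'],3),'q',np.round(s['joint_positions'],2),'holder-frame tcp mm',(H.inv().apply(s['eef_pos']-PC)*1e3).round(1))
def down(yaw): # tool down with tool y at azimuth yaw(deg)
    y=np.array([np.cos(np.radians(yaw)),np.sin(np.radians(yaw)),0]); z=np.array([0,0,-1.]); return R.from_matrix(np.c_[np.cross(y,z),y,z])
E
python3 -c "
from h import *
need(hw(.068,0,.255),down(YAW))"
```

```text
t 0.5 rotvec [-1.00e-02  0.00e+00  1.24e+01] shift after turn mm [-422.1  -81.2  149.6] shift before turn [-394.8 -170.   149.7]
F [-0.   0.6 -0.6] w 0.998 q [-1.32  0.52 -0.04  1.6   0.02  1.02 -0.11] holder-frame tcp mm [149.2 422.1 404.6]
```

Request:
{"name": "servo_tool", "arguments": {
  "moves": [
    [0.06,[0,0,0],[0,0,6.2]],
    [0.06,[0,0,0],[0,0,6.2]],
    [0.06,[-0.042,-0.008,0.006],[0,0,0]],
    [0.06,[-0.042,-0.008,0.006],[0,0,0]],
    [0.06,[-0.042,-0.008,0.006],[0,0,0]],
    [0.06,[-0.042,-0.008,0.006],[0,0,0]],
    [0.06,[-0.042,-0.008,0.006],[0,0,0]],
    [0.06,[-0.042,-0.008,0.006],[0,0,0]],
    [0.06,[-0.042,-0.008,0.014],[0,0,0]],
    [0.06,[-0.042,-0.008,0.014],[0,0,0]],
    [0.06,[-0.042,-0.008,0.014],[0,0,0]],
    [0.06,[-0.042,-0.008,0.014],[0,0,0]],
    [0.06,[0,0,0],[0,0,0]],
    [0.06,[0,0,0],[0,0,0]]
  ]
}}

```text
clock: 2.25
eef_pos: [0.5173, 0.3088, 0.3127]
tcp_rot: [0.266, 0.964, 0.0, -0.0]
wrist_force: [-0.9, 0.7, 1.2]
gripper_width: 0.704
grasp_force: 0.0
```

```bash
python3 - <<'E'
from h import *
need(hw(.068,0,.255),down(YAW))
a,d=viewer.capture("scene"); C=cloud("scene",d); np.save("sc1.npy",d)
L=H.inv().apply(C.reshape(-1,3)-PC).reshape(C.shape)*1e3
p=proj("scene",status.sense()['eef_pos']-[0,0,.12])[0]; x,y=p.astype(int); print(p)
cv2.imwrite("pics/s1.png",cv2.resize(a[max(0,y-75):y+75,x-100:x+100],(800,600),interpolation=2))
for z in range(60,180,6):
    m=(abs(L[...,2]-z)<3)&(abs(L[...,1])<40)&(L[...,0]>-60)&(L[...,0]<160)
    xs=np.sort(L[m][:,0]); 
    if len(xs): print(z,np.histogram(xs,np.arange(0,140,5))[0], xs[:1].round(1),xs[-1:].round(1))
E
```

```text
t 2.25 rotvec [ 0.01 -0.03  0.01] shift after turn mm [-2.5 -1.5 57.7] shift before turn [-2.6 -1.5 57.7]
F [-0.9  0.7  1.2] w 0.704 q [-0.67  0.6   0.05  1.75 -0.04  0.8   0.43] holder-frame tcp mm [ 69.5   2.5 312.7]
[414.4900809  170.03914457]
144 [0 0 0 0 0 0 0 1 0 0 0 0 0 0 0 0 0 0 0 0 1 0 0 0 0 0 0] [38.6] [102.]
150 [ 0  0  0  0  0  1  6 11  0  0  0  0  0  0  0  0  0  0  0  1  8  2  0  0
  0  0  0] [28.9] [108.8]
156 [ 0  0  0  0  0  7  5 14  0  0  0  0  0  0  0  0  0  0  0  1  9  9  2  0
  0  0  0] [26.3] [111.4]
162 [ 0  0  0  0  0  7  8  9  0  0  0  0  0  0  0  0  0  0  0  1 10  8  4  0
  0  0  0] [25.4] [111.5]
168 [ 0  0  0  0  0 10  7 12  0  0  0  0  0  0  0  0  0  0  0  2  8 10  4  0
  0  0  0] [25.8] [111.5]
174 [ 0  0  0  0  1  6  8 13  0  0  0  0  0  0  0  0  0  0  0  6 12  9  4  0
  0  0  0] [24.9] [111.5]
```

View pics/s1.png

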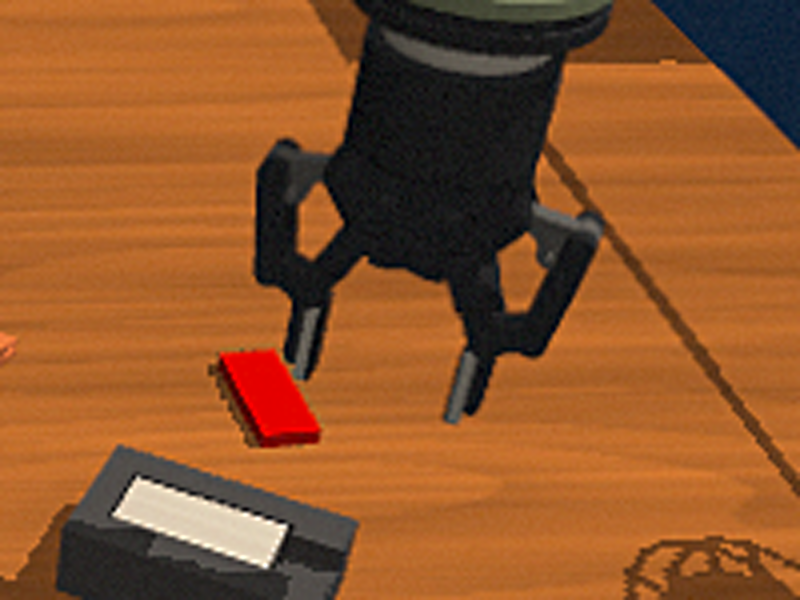

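Request:
{"name": "servo_tool", "arguments": {
  "moves": [
    [0.06,[-0.0025,-0.0085,0.03],[0,0,0]],
    [0.06,[0,0,0.03],[0,0,0]],
    [0.06,[0,0,0.025],[0,0,0]],
    [0.06,[0,0,0],[0,0,0]],
    [0.06,[0,0,0.006],[0,0,0]],
    [0.06,[0,0,0.006],[0,0,0]],
    [0.06,[0,0,0.006],[0,0,0]],
    [0.06,[0,0,0],[0,0,0]]
  ]
}}

```text
clock: 3.3
eef_pos: [0.5153, 0.2998, 0.2094]
tcp_rot: [0.266, 0.964, -0.0, -0.0]
wrist_force: [1.1, -0.7, 0.7]
gripper_width: 0.704
grasp_force: 0.0
```

```bash
python3 - <<'E'
from h import *
need(hw(.061,0,.190),down(YAW))
E
```

```text
t 3.3 rotvec [-0.03 -0.01  0.01] shift after turn mm [ 0.4  0.3 19.4] shift before turn [ 0.4  0.3 19.4]
F [ 1.1 -0.7  0.7] w 0.704 q [-0.65  0.74  0.04  1.81 -0.05  0.6   0.45] holder-frame tcp mm [ 60.7  -0.4 209.4]
```

Request:
{"name": "servo_tool", "arguments": {
  "moves": [
    [0.06,[0,0,0.004],[0,0,0]],
    [0.06,[0,0,0.004],[0,0,0]],
    [0.06,[0,0,0.004],[0,0,0]],
    [0.06,[0,0,0.004],[0,0,0]],
    [0.06,[0,0,0.003],[0,0,0]],
    [0.06,[0,0,0],[0,0,0]]
  ]
}}

```text
clock: 4.05
eef_pos: [0.5168, 0.3014, 0.1927]
tcp_rot: [0.266, 0.964, 0.003, 0.002]
wrist_force: [4.3, 5.6, 24.2]
gripper_width: 0.701
grasp_force: 11.9
```

```bash
cat > tilt.py <<'E'
from h import *
def look(n,name=None):
    a,d=viewer.capture(n); C=cloud(n,d)
    L=H.inv().apply(C.reshape(-1,3)-PC).reshape(C.shape)*1e3
    m=(a.min(2)>75)&(np.ptp(a.astype(int),axis=2)<60)&(abs(L[...,1])<17)&(L[...,0]>-60)&(L[...,0]<43)&(L[...,2]<85)
    P=L[m]; b=np.arange(-56,46,4)
    print(n,m.sum()); 
    for i in range(len(b)-1):
        k=(P[:,0]>=b[i])&(P[:,0]<b[i+1])
        if k.sum()>3: print(b[i]+2,np.percentile(P[k][:,2],[10,50,90]).round(1),k.sum(), end=' | ')
    print()
    if name: 
        x,y=proj(n,hw(-.01,0,.05))[0].astype(int); cv2.imwrite(name,cv2.resize(a[y-60:y+60,x-80:x+80],(800,600),interpolation=2))
    return a,d,L
E
python3 - <<'E'
from tilt import *
need(hw(.061,0,.190),down(YAW))
look("scene","pics/s2.png"); look("top")
E
```

```text
t 4.05 rotvec [0.35 0.13 0.03] shift after turn mm [ 0.9 -1.8  2.7] shift before turn [ 0.9 -1.9  2.7]
F [ 4.3  5.6 24.2] w 0.701 q [-0.65  0.77  0.04  1.81 -0.05  0.56  0.45] holder-frame tcp mm [ 62.8  -0.9 192.7]
scene 367
-54 [41.4 42.5 43.3] 14 | -50 [41.5 42.4 43.5] 14 | -46 [41.7 42.3 43.6] 12 | -42 [41.5 42.6 43.9] 12 | -38 [31.4 32.7 34.2] 5 | -26 [58.2 59.4 61. ] 10 | -22 [61.7 62.8 65.2] 11 | -18 [59.1 62.8 65. ] 34 | -14 [56.8 59.8 61.8] 28 | -10 [54.9 56.3 58.5] 26 | -6 [50.9 53.2 55.2] 31 | -2 [48.3 49.7 51. ] 25 | 2 [43.8 46.2 48.8] 27 | 6 [41.1 42.9 45. ] 28 | 10 [38.3 40.1 42.6] 24 | 14 [35.4 36.7 38.9] 24 | 18 [32.1 34.  35.2] 6 | 26 [43.4 50.7 61.4] 6 | 30 [41.2 51.6 62.3] 16 | 34 [18.3 20.  20.9] 7 | 38 [16.5 16.7 17.9] 4 | 
top 222
-54 [39.  41.3 44.2] 18 | -50 [38.3 40.1 43.9] 16 | -46 [37.7 40.8 44.5] 16 | -42 [32.6 40.1 41.8] 8 | -38 [28.3 31.8 37.3] 5 | -30 [29.6 30.9 32.9] 4 | -26 [32.6 57.5 62.3] 35 | -22 [58.3 62.2 65.3] 22 | -18 [56.9 61.4 65.1] 19 | -14 [54.1 56.9 59.9] 17 | -10 [50.2 54.5 55.9] 15 | -6 [48.7 51.3 53.3] 13 | -2 [42.8 46.8 51.4] 11 | 2 [41.4 43.5 46.2] 11 |
```

View pics/s2.png

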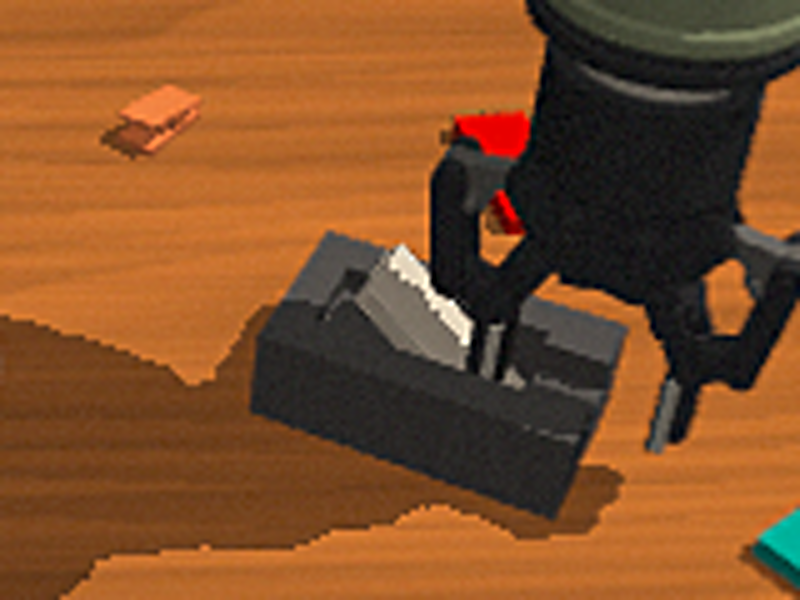

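The plate is tipped about 40° with its lower end at the well floor (24 N), so I retract now.

Request:
{"name": "servo_tool", "arguments": {
  "moves": [
    [0.06,[0,0,-0.006],[0,0,0]],
    [0.06,[0,0,-0.01],[0,0,0]],
    [0.06,[0,0,-0.02],[0,0,0]],
    [0.06,[0,0,-0.03],[0,0,0]],
    [0.06,[0,0,-0.04],[0,0,0]],
    [0.06,[0,0,-0.04],[0,0,0]],
    [0.06,[0,0,0],[0,0,0]]
  ]
}}

```text
clock: 5.03
eef_pos: [0.5159, 0.2999, 0.3407]
tcp_rot: [0.267, 0.964, 0.002, 0.002]
wrist_force: [0.7, 0.8, -0.6]
gripper_width: 0.705
grasp_force: 0.0
```

```bash
python3 - <<'E'
from tilt import *
need(hw(.061,0,.3),down(YAW))
a,d,L=look("scene"); 
# plane fit of the top face
m=(a.min(2)>75)&(np.ptp(a.astype(int),axis=2)<60)&(abs(L[...,1])<14)&(L[...,0]>-16)&(L[...,0]<30)&(L[...,2]<85)
P=L[m]
for _ in range(4):
    A=np.c_[P[:,0],P[:,1],np.ones(len(P))]; c=np.linalg.lstsq(A,P[:,2],rcond=None)[0]; r=P[:,2]-A@c; P=P[abs(r)<2.5*r.std()]
print('z=ax+by+c',c,r.std(),np.degrees(np.arctan(c[0])))
look("top")
E
```

```text
t 5.03 rotvec [ 0.28  0.13 -0.02] shift after turn mm [ 0.8 -0.1 40.7] shift before turn [ 0.9 -0.3 40.7]
F [ 0.7  0.8 -0.6] w 0.705 q [-0.67  0.55  0.06  1.74 -0.04  0.84  0.44] holder-frame tcp mm [ 61.1  -0.8 340.7]
scene 384
-54 [42.1 42.9 44. ] 9 | -50 [40.6 42.  43.8] 9 | -46 [41.3 41.9 43. ] 7 | -42 [41.5 43.3 43.7] 4 | -38 [32.4 32.9 33.6] 8 | -26 [56.6 57.9 58. ] 5 | -22 [58.8 60.  62.8] 15 | -18 [58.2 60.9 62.6] 28 | -14 [56.6 58.2 59.9] 28 | -10 [52.8 55.4 56.6] 28 | -6 [46.8 52.2 53.9] 31 | -2 [46.7 49.  50.7] 30 | 2 [44.  45.9 48.8] 26 | 6 [41.5 43.3 44.6] 27 | 10 [38.3 40.5 42. ] 24 | 14 [35.8 37.5 39. ] 22 | 18 [32.7 34.4 35.5] 23 | 22 [29.2 30.5 32.4] 17 | 26 [26.4 28.1 29. ] 14 | 30 [23.3 24.2 26.9] 11 | 34 [20.4 21.2 23. ] 10 | 38 [18.3 18.7 20.2] 5 | 
z=ax+by+c [-7.64732144e-01  3.26183278e-03  4.77725754e+01] 1.055813390182815 -37.406306075621536
top 328
-54 [39.  41.7 44.3] 20 | -50 [39.  42.3 44.3] 19 | -46 [39.  40.9 44.7] 23 | -42 [31.  38.  42.3] 12 | -38 [29.2 32.7 35.5] 5 | -34 [28.3 29.2 33.8] 4 | -30 [29.8 31.7 35.2] 4 | -26 [30.5 56.4 58.3] 27 | -22 [30.6 59.5 65.3] 28 | -18 [56.6 59.2 61.8] 19 | -14 [53.8 56.7 58.4] 17 | -10 [51.8 53.3 56.6] 17 | -6 [47.9 49.9 52.7] 16 | -2 [45.8 47.6 49.6] 16 | 2 [42.6 45.  47.3] 14 | 6 [39.1 41.9 43.4] 13 | 10 [36.2 37.5 40. ] 12 | 14 [31.9 35.  38.4] 9 | 18 [30.  32.7 34.3] 11 | 22 [24.2 27.6 30.9] 8 | 26 [21.3 25.6 29.2] 8 | 30 [21.  23.4 25.2] 7 | 34 [18.2 21.2 22.8] 5 |
```

Request:
{"name": "servo_tool", "arguments": {
  "moves": [
    [0.05,[0,0,0],[0,0,10]],
    [0.05,[0,0,0],[0,0,10]],
    [0.05,[0,0,0],[0,0,10]],
    [0.05,[0,0,0],[0,0,10]],
    [0.05,[0,0,0],[0,0,10]],
    [0.05,[0,0,0],[0,0,10]],
    [0.05,[0,0,0],[0,0,10]],
    [0.05,[0,0,0],[0,0,10]],
    [0.05,[0,0,0],[0,0,10]],
    [0.05,[0,0,0],[0,-7.5,0]],
    [0.05,[0,0,0],[0,-7.5,0]],
    [0.05,[0,0,0],[0,-7.5,0]],
    [0.05,[0,0,0],[0,-7.5,0]],
    [0.05,[0,0,0],[0,-7.4,0]],
    [0.05,[0,0,0],[0,0,0]],
    [0.05,[0,0,0],[0,0,0]]
  ]
}}

```text
clock: 7.12
eef_pos: [0.5154, 0.2995, 0.3364]
tcp_rot: [0.824, 0.467, -0.278, 0.158]
wrist_force: [-0.6, -0.2, 0.4]
gripper_width: 0.587
grasp_force: 0.0
```

```bash
cat >> h.py <<'E'
t=np.radians(37.4); RG=H*R.from_matrix(np.array([[np.cos(t),0,-np.sin(t)],[0,-1,0],[-np.sin(t),0,-np.cos(t)]]).T.T) 
RG=H*R.from_matrix(np.c_[[np.cos(t),0,-np.sin(t)],[0,-1,0],[-np.sin(t),0,-np.cos(t)]])
E
python3 - <<'E'
from h import *
need(hw(.0844,0,.1891),RG)
E
```

```text
t 7.12 rotvec [-0.01 -0.13 -0.01] shift after turn mm [108.4  -0.6 102.5] shift before turn [108.2  -0.6 102.8]
F [-0.6 -0.2  0.4] w 0.587 q [-1.03  0.8   0.6   1.55 -0.09  1.47 -0.97] holder-frame tcp mm [ 60.5  -0.6 336.4]
```

Request:
{"name": "servo_tool", "arguments": {
  "moves": [
    [0.05,[0.036,0,0],[0,0,0]],
    [0.05,[0.036,0,0.01],[0,0,0]],
    [0.05,[0.036,-0.0006,0.02],[0,0,0]],
    [0.05,[0,0,0.03],[0,0,0]],
    [0.05,[0,0,0.022],[0,0,0]],
    [0.05,[0,0,0],[0,0,0]],
    [0.05,[0,0,0],[0,0,0]]
  ]
}}

```text
clock: 8.0
eef_pos: [0.5338, 0.3315, 0.207]
tcp_rot: [0.824, 0.467, -0.278, 0.158]
wrist_force: [0.2, -0.1, 1.1]
gripper_width: 0.585
grasp_force: 0.0
```

```bash
python3 - <<'E'
from tilt import *
need(hw(.0844,0,.1891),RG)
a,d,L=look("scene","pics/s3.png")
s=status.sense(); r=R.from_quat(s['tcp_rot']); C=cloud("scene",d)
T=r.inv().apply(C.reshape(-1,3)-s['eef_pos'])*1e3
for z in range(150,185,3):
    m=(abs(T[:,2]-z)<1.5)&(abs(T[:,0])<16)&(abs(T[:,1])<45); q=T[m]
    for sg in(1,-1):
        k=q[q[:,1]*sg>18]; print(z,sg,len(k),(np.percentile(k[:,0],[5,95]).round(1),np.percentile(k[:,1],[5,95]).round(1)) if len(k)>2 else '')
E
```

```text
t 8.0 rotvec [ 0.02 -0.13 -0.01] shift after turn mm [ 0.6  0.  22.1] shift before turn [ 0.5 -0.  22.1]
F [ 0.2 -0.1  1.1] w 0.585 q [-1.    1.01  0.53  1.48 -0.17  1.33 -1.  ] holder-frame tcp mm [ 97.4   0.  207. ]
scene 241
-46 [41.6 42.1 43.1] 5 | -38 [32.4 32.7 33.8] 5 | -22 [57.3 61.1 62.7] 15 | -18 [56.  61.8 63.6] 15 | -14 [47.8 58.2 61.5] 5 | -10 [44.4 49.9 55.5] 7 | -6 [42.4 47.3 52. ] 4 | -2 [44.6 48.  49.8] 8 | 2 [44.2 45.9 47.9] 15 | 6 [41.3 43.  45.1] 28 | 10 [38.6 39.6 41.5] 26 | 14 [36.  37.6 38.8] 22 | 18 [31.8 34.1 36. ] 22 | 22 [28.6 30.8 32.4] 17 | 26 [25.7 27.9 29.4] 15 | 30 [22.8 24.2 25.9] 11 | 34 [19.9 21.6 22.7] 9 | 38 [18.4 18.9 20.3] 5 | 
150 1 16 (array([-9.2,  5.1]), array([31.5, 40.5]))
150 -1 10 (array([-11.5,   0.1]), array([-25.8, -23.7]))
153 1 14 (array([-11.1,   6.7]), array([29.8, 39.8]))
153 -1 11 (array([-11.2,   5.5]), array([-28.1, -23.7]))
156 1 15 (array([-12.1,   5.9]), array([27.2, 40.8]))
156 -1 11 (array([-12.2,  -0.5]), array([-26.3, -23. ]))
159 1 16 (array([-12.1,   5.2]), array([31.3, 40. ]))
159 -1 8 (array([-10.8,  -1.2]), array([-25.6, -22.8]))
162 1 11 (array([-12.1,   6.1]), array([28.3, 37.9]))
162 -1 9 (array([-12.4,   0.2]), array([-27.8, -23.3]))
165 1 5 (array([-11.6,   6. ]), array([28.7, 35.3]))
165 -1 11 (array([-10.9,   1.5]), array([-26.1, -23.4]))
168 1 10 (array([-11.6,   7.6]), array([30.5, 33.3]))
168 -1 5 (array([-10.5,  -3.3]), array([-25.6, -23.6]))
171 1 6 (array([-7.1,  6.1]), array([29.5, 32.8]))
171 -1 5 (array([-5.4,  1.6]), array([-26.5, -23.7]))
174 1 0 
174 -1 0 
177 1 0 
177 -1 0 
180 1 0 
180 -1 0 
183 1 2 
183 -1 0
```

View pics/s3.png

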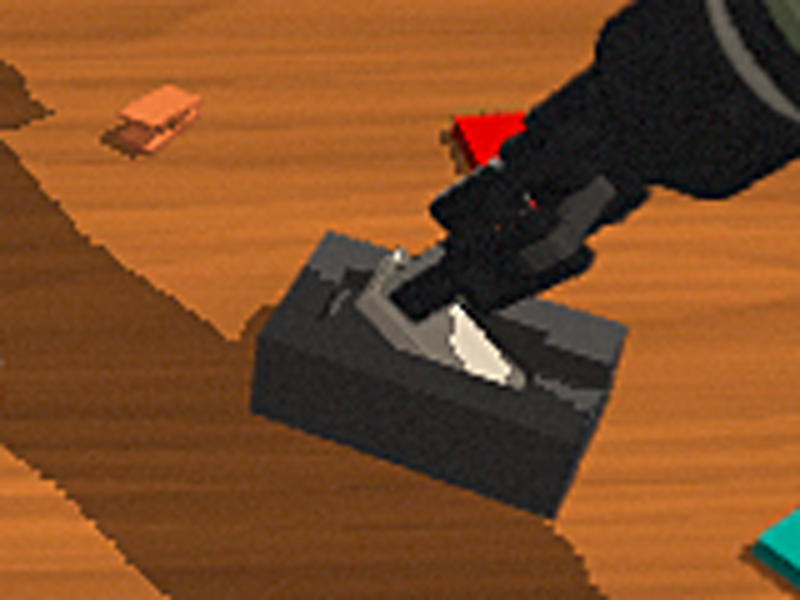

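Request:
{"name": "servo_tool", "arguments": {
  "moves": [
    [0.05,[0,0,0.011],[0,0,0]],
    [0.05,[0,0,0.01],[0,0,0]],
    [0.05,[0,0,0.001],[0,0,0]],
    [0.05,[0,0,0],[0,0,0]]
  ]
}}

```text
clock: 8.55
eef_pos: [0.5265, 0.3196, 0.1885]
tcp_rot: [0.824, 0.467, -0.279, 0.158]
wrist_force: [-0.0, -0.9, -0.4]
gripper_width: 0.586
grasp_force: 0.0
```

```bash
python3 - <<'E'
from tilt import *
need(hw(.0844,0,.1891),RG)
look("scene","pics/s4.png")
E
```

```text
t 8.55 rotvec [0. 0. 0.] shift after turn mm [ 0.4  0.2 -1.1] shift before turn [ 0.4  0.2 -1.1]
F [-0.  -0.9 -0.4] w 0.586 q [-1.    1.02  0.53  1.52 -0.17  1.29 -1.  ] holder-frame tcp mm [ 83.4   0.2 188.5]
scene 157
-22 [60.  61.3 62.8] 7 | -18 [60.9 62.4 63.4] 8 | -2 [47.  48.6 49.4] 5 | 2 [43.3 46.5 47.2] 6 | 6 [41.7 43.  44.7] 9 | 10 [37.7 39.6 41.8] 12 | 14 [35.7 37.2 38.3] 18 | 18 [32.  33.7 36.5] 21 | 22 [29.5 30.9 32.8] 17 | 26 [27.  28.5 30.2] 13 | 30 [23.6 25.1 26.9] 12 | 34 [19.9 22.2 23.4] 8 | 38 [17.8 19.1 20.8] 6 |
```

View pics/s4.png

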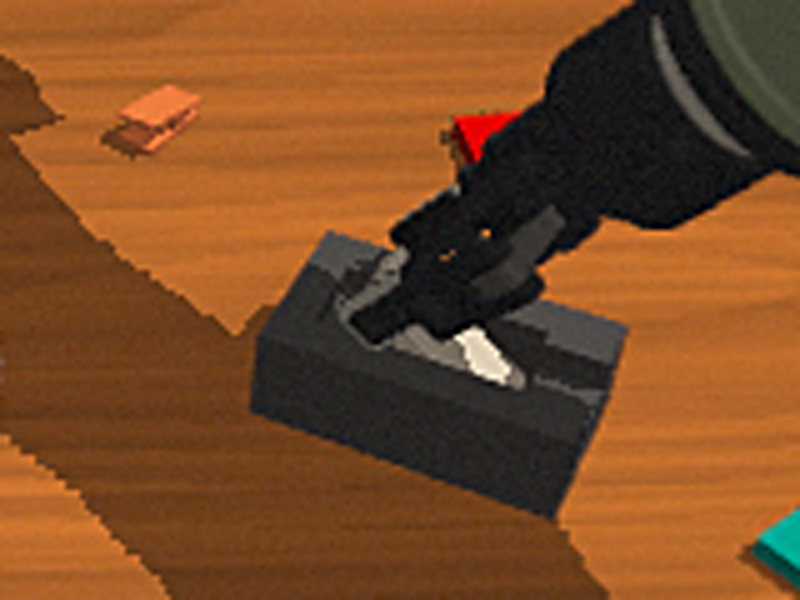

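The finger straddles the raised end (crop about (390,310)), clear of the block's top. I back off 1 mm and close.

Request:
{"name": "servo_tool", "arguments": {
  "moves": [
    [0.05,[0,0,-0.001],[0,0,0]],
    [0.03,[0,0,0],[0,0,0]],
    [0.03,[0,0,0],[0,0,0]],
    [0.03,[0,0,0],[0,0,0]],
    [0.03,[0,0,0],[0,0,0]],
    [0.03,[0,0,0],[0,0,0]],
    [0.03,[0,0,0],[0,0,0]]
  ],
  "grip_force": 35
}}

```text
clock: 9.48
eef_pos: [0.5269, 0.3201, 0.1893]
tcp_rot: [0.824, 0.467, -0.279, 0.158]
wrist_force: [1.7, 1.2, 1.0]
gripper_width: 0.395
grasp_force: 38.1
```

Request:
{"name": "servo_tool", "arguments": {
  "moves": [
    [0.03,[-0.003,0,-0.004],[0,0,0]],
    [0.03,[-0.006,0,-0.008],[0,0,0]],
    [0.03,[-0.009,0,-0.012],[0,0,0]],
    [0.03,[-0.012,0,-0.016],[0,0,0]],
    [0.03,[-0.015,0,-0.02],[0,0,0]],
    [0.03,[-0.015,0,-0.02],[0,0,0]],
    [0.03,[-0.015,0,-0.02],[0,0,0]],
    [0.03,[0,0,0],[0,0,0]],
    [0.03,[0,0,0],[0,0,0]]
  ]
}}

```text
clock: 10.6
eef_pos: [0.5272, 0.3211, 0.3145]
tcp_rot: [0.824, 0.467, -0.279, 0.158]
wrist_force: [0.6, 0.3, -0.6]
gripper_width: 0.396
grasp_force: 37.8
```

```bash
cat >> tilt.py <<'E'
def held(n):
    a,d=viewer.capture(n); C=cloud(n,d); s=status.sense(); r=R.from_quat(s['tcp_rot'])
    T=(r.inv().apply(C.reshape(-1,3)-s['eef_pos'])*1e3).reshape(C.shape)
    m=(a.min(2)>75)&(np.ptp(a.astype(int),axis=2)<60)&(abs(T[...,1])<15)&(T[...,0]>12)&(T[...,0]<85)&(T[...,2]>145)&(T[...,2]<190)
    P=T[m]; print(n,len(P))
    if len(P)>20:
        for i in range(12,84,6):
            k=(P[:,0]>=i)&(P[:,0]<i+6)
            if k.sum()>2: print(i+3,np.percentile(P[k][:,2],[10,50,90]).round(1),np.percentile(P[k][:,1],[5,95]).round(0),k.sum(),end=' | ')
        c=np.polyfit(P[:,0],P[:,2],1); print('\nslope deg',np.degrees(np.arctan(c[0])),'z0',c[1],'xmax',np.percentile(P[:,0],98))
    return a
E
python3 - <<'E'
from tilt import *
need(hw(.0844,0,.1891),RG)
held("scene"); held("top")
E
```

```text
t 10.6 rotvec [-0.01 -0.01  0.01] shift after turn mm [ 75.6   0.3 100. ] shift before turn [ 75.6   0.3 100. ]
F [ 0.6  0.3 -0.6] w 0.396 q [-1.03  0.86  0.59  1.49 -0.11  1.47 -0.98] holder-frame tcp mm [8.510e+01 3.000e-01 3.145e+02]
scene 295
15 [162.6 164.  164.4] [-6. 14.] 16 | 21 [163.  163.8 165. ] [-10.  12.] 27 | 27 [162.5 163.4 164.4] [-12.  14.] 31 | 33 [162.7 163.7 164.4] [-14.  12.] 29 | 39 [162.9 163.8 164.6] [-13.  13.] 30 | 45 [163.1 163.6 164.2] [-13.  14.] 33 | 51 [163.  164.  164.4] [-11.  13.] 28 | 57 [162.8 163.6 164.4] [-12.  14.] 32 | 63 [163.1 163.6 164.5] [-12.  13.] 30 | 69 [163.2 163.8 164.7] [-13.  13.] 33 | 75 [163.2 163.7 164.1] [-11.  12.] 6 | 
slope deg 0.07657055772621882 z0 163.62804496020328 xmax 72.00283372558641
top 188
15 [164.3 165.8 167.5] [-12.  12.] 19 | 21 [164.3 165.5 167.1] [-13.  13.] 22 | 27 [163.3 165.1 166.5] [-13.  14.] 23 | 33 [163.4 165.6 167.3] [-11.  12.] 23 | 39 [163.5 165.9 167.1] [-14.  14.] 16 | 45 [164.3 165.7 167.2] [-12.  13.] 28 | 51 [163.5 165.3 166.5] [-10.  12.] 18 | 57 [163.6 164.9 166.5] [-8. 14.] 17 | 63 [163.2 164.8 167.2] [-9. 14.] 15 | 69 [165.8 166.6 167.4] [-6. 10.] 7 | 
slope deg -0.2725553794434123 z0 165.60838586994714 xmax 67.47313135812809
```

Request:
{"name": "servo_tool", "arguments": {
  "moves": [
    [0.03,[0,0,0],[0,7.5,0]],
    [0.03,[0,0,0],[0,7.5,0]],
    [0.03,[0,0,0],[0,7.5,0]],
    [0.03,[0,0,0],[0,7.5,0]],
    [0.03,[0,0,0],[0,7.4,0]],
    [0.03,[0,0,0],[0,0,0]],
    [0.03,[0,0,0],[0,0,0]]
  ]
}}

```text
clock: 11.58
eef_pos: [0.5273, 0.3211, 0.3139]
tcp_rot: [0.87, 0.493, -0.002, 0.001]
wrist_force: [-0.4, -0.3, -0.6]
gripper_width: 0.394
grasp_force: 37.8
```

```bash
python3 - <<'E'
from tilt import *
need(np.array([.4535,-.035,.24]),down(YAW-90))
E
```

```text
t 11.57 rotvec [-0.02  0.19  0.02] shift after turn mm [-343.5  119.5   73.9] shift before turn [-343.3  119.4   75.1]
F [-0.4 -0.3 -0.6] w 0.394 q [-0.95  0.67  0.46  1.72 -0.37  0.85 -0.86] holder-frame tcp mm [8.520e+01 2.000e-01 3.139e+02]
```

Request:
{"name": "servo_tool", "arguments": {
  "moves": [
    [0.03,[-0.02,0.007,0],[0,0.2,0]],
    [0.03,[-0.036,0.0125,0],[0,0,0]],
    [0.03,[-0.036,0.0125,0],[0,0,0]],
    [0.03,[-0.036,0.0125,0],[0,0,0]],
    [0.03,[-0.036,0.0125,0],[0,0,0]],
    [0.03,[-0.036,0.0125,0.005],[0,0,0]],
    [0.03,[-0.036,0.0125,0.01],[0,0,0]],
    [0.03,[-0.036,0.0125,0.015],[0,0,0]],
    [0.03,[-0.036,0.0125,0.02],[0,0,0]],
    [0.03,[-0.0355,0.0125,0.024],[0,0,0]],
    [0.03,[0,0,0],[0,0,0]],
    [0.03,[0,0,0],[0,0,0]],
    [0.03,[0,0,0],[0,0,0]]
  ]
}}

```text
clock: 13.2
eef_pos: [0.4542, -0.0337, 0.2394]
tcp_rot: [0.869, 0.494, 0.002, -0.001]
wrist_force: [-0.4, -0.3, -0.3]
gripper_width: 0.392
grasp_force: 37.8
```

```bash
python3 - <<'E'
from tilt import *
need(np.array([.4535,-.035,.179]),down(YAW-90))
held("scene")
a,d=viewer.capture("scene")
for o in outline_of("scene","dish")[:2]:
    C=cloud("scene",d); m=o['pixels']&(d>0); print(o['conf'],np.median(C[m],0)); P=C[m]; P=P[(P[:,2]>.012)&(P[:,2]<.025)]; print(cv2.minEnclosingCircle((P[:,:2]*1000).astype(np.float32)))
E
```

```text
t 13.2 rotvec [ 0.   -0.21  0.11] shift after turn mm [-1.4  0.1 60.4] shift before turn [-1.6  0.1 60.4]
F [-0.4 -0.3 -0.3] w 0.392 q [-0.31  0.57  0.33  2.17 -0.42  0.45 -0.18] holder-frame tcp mm [-256.9 -119.2  239.4]
scene 351
15 [162.4 163.3 164.3] [-13.  14.] 29 | 21 [162.7 163.4 164.5] [-12.  14.] 31 | 27 [162.3 163.7 164.6] [-13.  12.] 32 | 33 [162.5 163.8 164.4] [-14.  14.] 28 | 39 [162.2 163.7 164.4] [-13.  12.] 33 | 45 [162.6 163.6 164.8] [-14.  13.] 29 | 51 [162.6 163.3 164.1] [-12.  14.] 29 | 57 [162.5 163.9 164.7] [-11.  14.] 33 | 63 [163.  163.6 164.7] [-13.  13.] 32 | 69 [162.9 163.8 164.9] [-13.  14.] 32 | 75 [163.1 166.8 171.4] [-14.  14.] 43 | 
slope deg 2.1984270482630786 z0 162.2658228211934 xmax 74.08906776717463
0.93 [ 0.4784753  -0.00890706  0.00588211]
((471.88897705078125, -6.061075687408447), 83.73756408691406)
```

Request:
{"name": "servo_tool", "arguments": {
  "moves": [
    [0.03,[0,0,0.015],[0,-0.1,0]],
    [0.03,[0,0,0.015],[0,0,0]],
    [0.03,[0,0,0.012],[0,0,0]],
    [0.03,[0,0,0.008],[0,0,0]],
    [0.03,[0,0,0.004],[0,0,0]],
    [0.03,[0,0,0.002],[0,0,0]],
    [0.03,[0,0,0.001],[0,0,0]],
    [0.03,[0,0,0],[0,0,0]],
    [0.03,[0,0,0],[0,0,0]]
  ]
}}

```text
clock: 14.48
eef_pos: [0.4538, -0.0347, 0.1823]
tcp_rot: [0.87, 0.493, 0.001, -0.0]
wrist_force: [-0.5, -0.2, -0.3]
gripper_width: 0.393
grasp_force: 37.8
```

Request:
{"name": "servo_tool", "arguments": {
  "moves": [
    [0.03,[0,0,0.001],[0,0,0]],
    [0.03,[0,0,0.001],[0,0,0]],
    [0.03,[0,0,0],[0,0,0]]
  ]
}}

```text
clock: 14.85
eef_pos: [0.4537, -0.0347, 0.1801]
tcp_rot: [0.87, 0.493, 0.001, -0.0]
wrist_force: [-0.5, 0.3, -1.1]
gripper_width: 0.393
grasp_force: 37.8
```

Request:
{"name": "servo_tool", "arguments": {
  "moves": [
    [0.03,[0,0,0.0007],[0,0,0]],
    [0.03,[0,0,0],[0,0,0]],
    [0.03,[0,0,0],[0,0,0]]
  ]
}}

```text
clock: 15.22
eef_pos: [0.4537, -0.0348, 0.1795]
tcp_rot: [0.87, 0.493, 0.001, -0.0]
wrist_force: [-0.4, -0.1, -1.3]
gripper_width: 0.392
grasp_force: 37.8
```

Request:
{"name": "servo_tool", "arguments": {
  "moves": [
    [0.03,[0,0,0.0007],[0,0,0]],
    [0.03,[0,0,0],[0,0,0]],
    [0.03,[0,0,0],[0,0,0]]
  ]
}}

```text
clock: 15.6
eef_pos: [0.4538, -0.0347, 0.1788]
tcp_rot: [0.87, 0.493, 0.001, -0.0]
wrist_force: [-0.1, 0.1, 2.8]
gripper_width: 0.395
grasp_force: 38.1
```

Contact at 2.8 N. I open slowly and retreat.

Request:
{"name": "servo_tool", "arguments": {
  "moves": [
    [0.037,[0,0,0],[0,0,0]],
    [0.04,[0,0,0],[0,0,0]],
    [0.045,[0,0,0],[0,0,0]],
    [0.052,[0,0,0],[0,0,0]],
    [0.052,[0,0,0],[0,0,0]],
    [0.052,[0,0,0],[0,0,0]],
    [0.052,[0,0,-0.005],[0,0,0]],
    [0.052,[0,0,-0.015],[0,0,0]],
    [0.052,[0,0,-0.03],[0,0,0]],
    [0.052,[0,0,-0.05],[0,0,0]],
    [0.052,[0,0,-0.05],[0,0,0]],
    [0.052,[0,0,0],[0,0,0]],
    [0.052,[0,0,0],[0,0,0]]
  ]
}}

```text
clock: 17.23
eef_pos: [0.4534, -0.0347, 0.3291]
tcp_rot: [0.87, 0.493, 0.001, -0.001]
wrist_force: [-0.1, 0.3, -0.6]
gripper_width: 0.605
grasp_force: 0.0
```

```bash
python3 - <<'E'
from h import *
s=status.sense(); print(s['clock'],s['eef_pos'],s['wrist_force'])
a,d=viewer.capture("scene"); cv2.imwrite("pics/s5.png",a); C=cloud("scene",d)
for o in outline_of("scene","wide_plate")[:4]:
    m=cv2.erode(o['pixels'].astype(np.uint8),np.ones((3,3))).astype(bool)&(d>0); P=C[m]; P=P[abs(P[:,2]-np.median(P[:,2]))<.004]
    c=np.linalg.lstsq(np.c_[P[:,:2],np.ones(len(P))],P[:,2],rcond=None)[0]; print(o['conf'],np.median(P,0).round(4),'slopes deg',np.degrees(c[:2]).round(1),len(P))
E
```

```text
17.225 [ 0.45335486 -0.03470559  0.32914353] [-0.08942765  0.25971549 -0.59189707]
0.95 [0.3428 0.3216 0.0106] slopes deg [-0.6  0.8] 250
0.95 [0.5712 0.3981 0.0102] slopes deg [-0.7 -0.1] 520
0.78 [ 0.4759 -0.007   0.0154] slopes deg [-0.9  0.5] 455
```

View pics/s5.png

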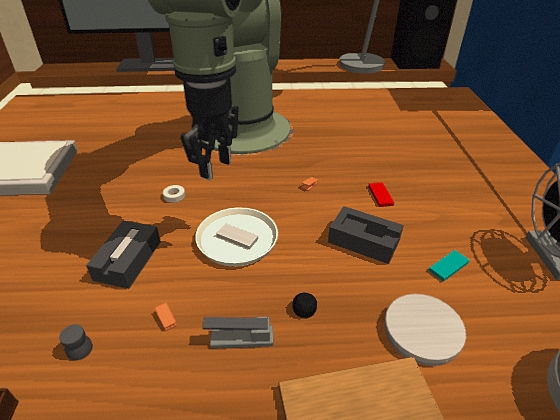

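The plate lies flat in the dish at (236,237), with its top at z = 15 mm. The narrow plate at (125,245) is untouched and the gripper is clear.

```bash
python3 -c "
from workcell import order
print(order.job_done())"
```

```text
the job is handed in; nothing more can be done
None
```

I tipped the wide plate up by pressing its notch end, lifted it out by the raised end and set it flat in the white dish, leaving the narrow plate and the look-alikes untouched, and handed in at about 17 s; no verdict was returned.

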